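# Run down the last wing nut of the steriliser lid

## Robot

A 6-joint arm with a two-finger parallel gripper is mounted at the origin on the work surface. World frame = base frame: x ahead of the robot, y to its left, z up, the work surface at z = 0. Lengths are in m, angles in rad, forces in N, time in s.
With the tool pointing down it reaches from about 0.4 to 0.825 m from the base axis. Payload 7 kg.
Tool frame: the origin (TCP) lies at the very end of the fingers, on their centre line; the grasp point (between the pads) lies 19 mm behind it; z points along the fingers, y is the direction in which the jaws open and shut (so a half turn about z gives the same grasp; the last joint's range is limited). The gripper opens to 88 mm and grips with 3 to 60 N. Pads are 19 mm wide; open, the fingers measure 130 mm over their backs; the gripper's body (78 mm by 193 mm) begins 47 mm behind the grasp point.
Start: joints at [1.444, 0.359, 0.012, 0, -1.224, -0.288], TCP at [0.272, 0.618, 0.227] pointing down, gripper open.
Joint ranges: [-3.07, 3.07], [-1.43, 2.12], [-1.02, 1.25], [-3.03, 1.67], [-3.05, -0], [-3.03, 3.03]. Speed limits (rad/s): [2.39, 2.39, 3.01, 3.14, 3.14, 3.14].

## Interface

Orientations are given as [roll, pitch, yaw] about the fixed x, y, z axes, in that order (R = Rz(yaw) Ry(pitch) Rx(roll)).
In Python, from station import arm gives the robot as it stands.
- The arm moves only by the shell command python3 -m inch 'ROWS' [FORCE]. ROWS is text: rows parted by semicolons, each of 7 numbers parted by spaces: the closure, from 0 (fully open) to 1 (shut), then the shift along the tool's x, y, z each as a share of 300 mm, from -1 to 1, then the turn, a rotation vector about the tool's x, y, z each as a share of 60 degrees, from -1 to 1. In form: grip tx ty tz rx ry rz; .... A call has 1 to 12 rows; each row is the pose to reach, as a shift and turn from the pose commanded when the call began, along the tool's axes at that moment; what a row does not reach only later rows make up. A row lasts 1/10 s, in which the tool goes at most 50 mm and 8.59 degrees, less where a joint would pass 70% of its speed; a pose out of reach is approached as far as the arm can. A call with a number of a shift or a turn outside -1 to 1 is refused whole. A call with a gripper value outside its range is refused whole. The fingers move at their own pace and stop on an object; FORCE is the grip in N (left out, the last holds). Time passes only in rows, so rows that repeat a pose let the fingers close. It gives the time, the measured TCP pose, the force and the opening at its end, in the units of the state.
- arm.get_state(): the state, without advancing time (a new reading comes with each control period).
- arm.grab_frame(name): name is "side" or "top" or "wrist"; returns a dict with "img" (480x640x3 uint8, red, green, blue), "range_z" (480x640 float32, m along the optical axis (not along the pixel's ray), 0 where there is no reading), "fx", "fy", "cx", "cy" (pixels), "extrinsics" (4x4, takes a point from world to camera coordinates); the wrist camera has in their place "tool_from_camera" (4x4, takes a point from camera to tool coordinates, whose origin is the TCP and whose axes are the flange's). Camera axes: x right, y up, looking along -z (the intrinsics and any distortion apply to the point x, -y, -z); pixel columns grow to the right and rows downward; lengths in m; the calibration is good to about 2 mm. A picture is of the moment at which its call begins: read the wrist's pose just before it.
- arm.job_done(): hands the job in, once; it reports no verdict.
The state is a dict: "t": time; "q": joint angles; "qd": joint speeds; "joint_efforts": joint torques, N m; "eef_pos": TCP position; "ee_rot": TCP orientation; "force": force on the tool from outside, world axes, zero at the start; "moment": the same for the moment, N m; "width": finger opening in m.
Only numpy, scipy, OpenCV 4.12 (cv2) and the standard library are available. Lean on these libraries where they do the work, as an engineer would, in place of code of your own. Each camera call takes 0.05 s, during which the arm holds its last target.

## Task

The lid of the bench steriliser is held by six wing nuts; five are already tight, but the one above the black control box has been left standing loose on its bolt. Run it down clockwise with gentle sideways fingertip strokes against its wings, stroke after stroke, until it is fully home on the lid and will turn no further. Never pinch it or push hard, leave the bottles and the carton standing where they are, and finish clear of everything.

Things in the scene. Friction and masses are not known exactly. Their poses are not given: they have to be found in the camera images.
- steriliser: Bench steam steriliser, steel pot 256 mm across with aluminium lid, fixed on the counter. Origin: centre of its underside, z up, x from the loose nut's side through the lid's centre. Six wing nuts stand every 60 degrees on a circle of 138 mm radius, the loose one at x = -138, y = 0 mm. Below it a black control box, 95 mm high, reaches 204 mm from the centre; side handles reach 175 mm.
- lid_centre (a point): Top of the lid's dome on the pot's axis, 250 mm above the counter. The lid's upright shoulder (radius 104.5 mm, top 232 mm above the counter) stands 33.5 mm from each bolt axis: wings clear it, but a finger hardly fits between nut and shoulder, so work from the outer side. Lid handle, dial gauge (to about 300 mm up) and valves lie within 90 mm of this axis.
- loose_lug (a point): Point on the loose nut's bolt axis on top of its lid lug, 204 mm above the counter, where the nut comes home. The lug is 34 mm wide and reaches 20 mm outward of the axis. The upright steel bolt is 10 mm thick and ends 26 mm above this point.
- wing_nut: Loose brass wing nut, stays on its bolt. Origin on the axis at its underside, z up; wings along its +x and -x, 60 mm over both, 32 mm tall. Each is a 6 mm thick rounded ear of 11 mm radius, centred 19 mm from the axis and 21 mm up; hub 27 mm across at the foot, 19 mm at 16 mm up. Turns against about 0.03 N m (1 to 2 N at a wing), stays where left, stops dead when home.
- nut_turn (a joint): Turn of the wing nut in rad, counted anticlockwise from above: 0 is fully home on the lug (rigid stop), larger is farther unscrewed; starts between 7 and 13, thread ends at 14. Clockwise lowers it, 2 mm a turn. The wings point along the steriliser's yaw plus this angle (and opposite); at 0 they lie in line with the lid's centre.
- water_bottle: Bystander: loose white bottle with blue cap, 68 mm across, 180 mm tall, origin under its centre, z up; stands on the counter beside the steriliser.
- amber_bottle: Bystander: loose amber glass jar with white cap, 52 mm across, 110 mm tall, origin under its centre, z up; stands on the counter beside the steriliser.
- carton: Bystander: loose green and white medicine carton, 55 by 95 mm, 60 mm tall, origin under its centre, z up; stands on the counter beside the steriliser.

How it is judged:
At the end, for the whole second after the job is handed in: The wing nut is home on its lug to within 0.15 rad of its stop, and the two bottles and the carton stand upright within 20 mm of where they started (value of joint nut_turn below 0.15 rad and distance of each of water_bottle, amber_bottle, carton from where it was at the start of the episode below 0.02 m and angle between each of water_bottle, amber_bottle, carton's own z axis and vertical below 0.2 rad); the robot touches nothing.
It fails at once if the wing nut is pinched or pushed hard: more than 30 N between the fingers and the nut (contact force between the fingers and wing_nut above 30 N).
It fails at once if a bottle or the carton is knocked, shifted more than 20 mm, lifted or carried (distance of any of water_bottle, amber_bottle, carton from where it was at the start of the episode above 0.02 m).
It also fails if it takes over 72 s, if anything falls off the work surface, if the arm or the gripper's body presses on something with over 40 N, if the wrist force passes 120 N, or if a joint passes its speed limit or range.

## Working session

There is one attempt and no reset: what is moved stays moved. The work goes in short steps, Python scripts to look and compute and a shell command to move; the robot and the scene stay as the last step left them, time stands still between calls to the robot, and variables do not carry over. Pictures are saved under pics/ and viewed, and the job is handed in when it is done.

```bash
mkdir -p pics; ls
python3 - <<'E'
from station import arm
import cv2
s=arm.get_state(); print(s)
for n in ("side","top","wrist"):
    f=arm.grab_frame(n); cv2.imwrite(f"pics/{n}0.png",f["img"][:,:,::-1]); print(n,f["fx"],f["fy"],f["cx"],f["cy"]); print(f.get("extrinsics",f.get("tool_from_camera")))
    print([k for k in f])
E
```

```text
pics
{'t': 0.0, 'q': array([ 1.44412090e+00,  3.59366555e-01,  1.10685508e-02, -3.33068792e-04,
       -1.22410681e+00, -2.88083956e-01]), 'qd': array([-0.00042894, -0.00036177,  0.00141479,  0.00015014,  0.00047796,
       -0.00035216]), 'joint_efforts': array([ 4.60474203e-04, -5.82712519e+01,  2.93043101e+01,  6.99726105e+00,
        6.83893843e-03, -1.48835288e-04]), 'eef_pos': array([0.27184838, 0.61730649, 0.22564314]), 'ee_rot': array([ 3.13996149e+00, -1.56833792e-04, -4.14872677e-01]), 'force': array([ 0.20898229, -0.57824599,  0.20766475]), 'moment': array([0.00826977, 0.02202319, 0.03839391]), 'width': 0.08794727665705009}
side 437.64961259302504 437.64961259302504 314.1634191061451 230.9120071172485
[[ 0.75823224 -0.65197927  0.00262874 -0.42975766]
 [ 0.46962539  0.54894807  0.69145354 -0.36802809]
 [-0.45225642 -0.52304784  0.72241614 -0.79596211]
 [ 0.          0.          0.          1.        ]]
['img', 'range_z', 'fx', 'fy', 'cx', 'cy', 'extrinsics']
top 584.9899667465111 584.9899667465111 322.43066041045455 243.63089860116406
[[ 0.00901105 -0.99986967  0.01339588 -0.02390345]
 [ 0.99201232  0.01062423  0.12569278 -0.58933646]
 [-0.12581872  0.01215625  0.99197877 -1.13316417]
 [ 0.          0.          0.          1.        ]]
['img', 'range_z', 'fx', 'fy', 'cx', 'cy', 'extrinsics']
wrist 353.14233547719846 353.14233547719846 320.6302602396902 241.6049231230187
[[-1.25086219e-04  9.62174524e-01  2.72433790e-01  7.32719443e-02]
 [ 9.99999927e-01  2.18878605e-04 -3.13886203e-04  7.60155500e-04]
 [-3.61643236e-04  2.72433731e-01 -9.62174481e-01 -1.58413962e-01]
 [ 0.00000000e+00  0.00000000e+00  0.00000000e+00  1.00000000e+00]]
['img', 'range_z', 'fx', 'fy', 'cx', 'cy', 'tool_from_camera']
```

View pics/side0.png

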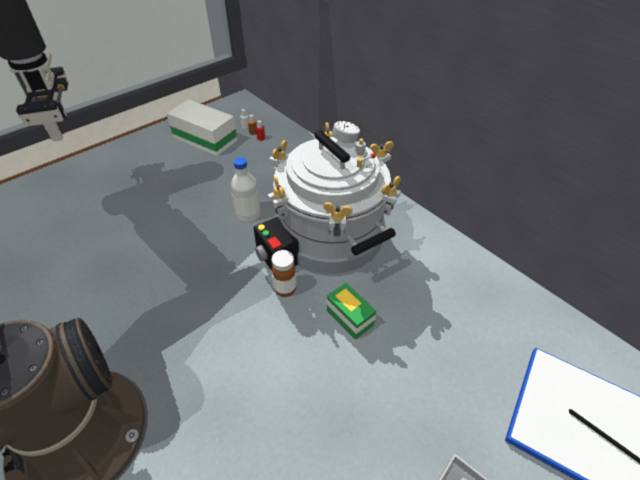

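View pics/top0.png

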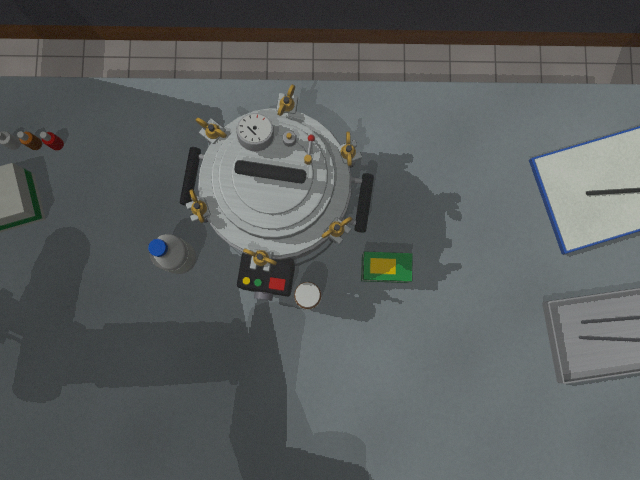

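View pics/wrist0.png

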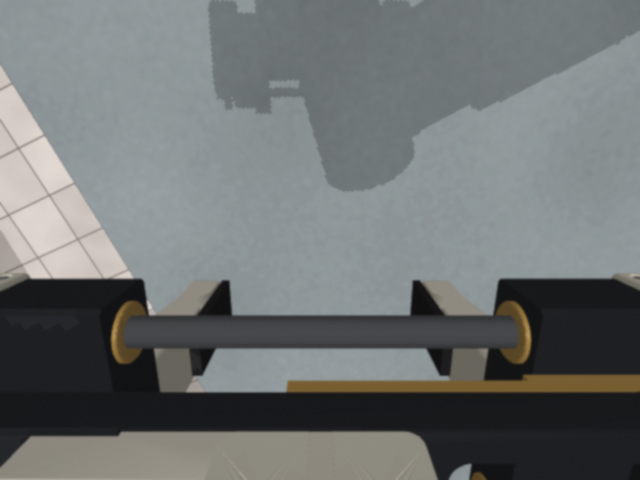

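The side view shows the loose nut at about (278,187) beside the control box at (275,240). In the top view it is at about (261,257), with the amber jar at (307,295) and the bottle at (168,252). Next I'll zoom in and measure it.

```bash
cat > h.py <<'E'
import numpy as np, cv2
from scipy.spatial.transform import Rotation as R
from station import arm
def cam(f,s=None):
    K=np.array([[f["fx"],0,f["cx"]],[0,f["fy"],f["cy"]],[0,0,1]])
    if "extrinsics" in f: E=f["extrinsics"]
    else:
        T=np.eye(4);T[:3,:3]=R.from_euler("xyz",s["ee_rot"]).as_matrix();T[:3,3]=s["eef_pos"]
        E=np.linalg.inv(T@f["tool_from_camera"])
    return K,E
def deproj(K,E,u,v,d):
    p=np.array([(u-K[0,2])/K[0,0]*d,-(v-K[1,2])/K[1,1]*d,-d,1]); return (np.linalg.inv(E)@p)[:3]
def proj(K,E,P):
    p=E@np.append(P,1); return np.array([K[0,2]+K[0,0]*p[0]/-p[2],K[1,2]+K[1,1]*p[1]/p[2]])
def cloud(f,K,E):
    v,u=np.mgrid[0:480,0:640]; d=f["range_z"]
    p=np.stack([(u-K[0,2])/K[0,0]*d,-(v-K[1,2])/K[1,1]*d,-d,np.ones_like(d)],-1)
    W=(p@np.linalg.inv(E).T)[...,:3]; W[d<=0]=np.nan; return W
E
python3 - <<'E'
from h import *
for n,(a,b) in {"top":(261,257),"side":(278,187)}.items():
    f=arm.grab_frame(n);K,E=cam(f);W=cloud(f,K,E)
    c=f["img"][b-30:b+30,a-40:a+40,::-1]; cv2.imwrite(f"pics/{n}z.png",cv2.resize(c,(800,600),interpolation=cv2.INTER_CUBIC))
    hsv=cv2.cvtColor(f["img"],cv2.COLOR_RGB2HSV)
    m=(hsv[...,0]>10)&(hsv[...,0]<30)&(hsv[...,1]>110)
    k,l,st,ce=cv2.connectedComponentsWithStats(m.astype(np.uint8))
    for i in range(1,k):
        if st[i,4]>25:
            P=W[l==i];P=P[~np.isnan(P[:,0])]
            print(n,ce[i].round(1),st[i,4],np.median(P,0).round(4) if len(P) else None,P[:,2].max() if len(P) else None)
E
```

```text
top [198.3  33.5] 4273 [ 1.4015  0.4485 -0.6971] -0.6404519885929993
top [548.   37.9] 1438 [ 1.4027 -0.8017 -0.693 ] -0.6394378708111814
top [337.4  40.1] 27 [ 1.4013 -0.0725 -0.73  ] -0.709765702407281
top [286.3 101.2] 166 [0.8124 0.0463 0.2247] 0.23770154050291126
top [211.  129.6] 220 [0.7586 0.1771 0.2228] 0.2394032205935217
top [ 31.3 141.2] 199 [0.7932 0.5769 0.0375] 0.05106654074287276
top [347.5 149.6] 184 [ 0.7277 -0.0575  0.2222] 0.23909742600136696
top [307.2 158.5] 45 [0.7006 0.0112 0.2679] 0.2710735074330126
top [197.7 206.7] 219 [0.6257 0.1935 0.2214] 0.2411748389109336
top [336.5 228. ] 210 [ 0.5913 -0.0389  0.2226] 0.24188107818461835
top [259.6 257.3] 212 [0.54   0.0887 0.2256] 0.24195286300750596
top [382.5 265.7] 374 [ 0.544  -0.1361  0.0608] 0.06653016544251722
top [245.8 280.4] 54 [0.5112 0.1255 0.0993] 0.10335490191045893
side [ 78.6 151.5] 309 [ 0.448   1.9328 -0.6613] -0.6439959765779364
side [251.8 126.7] 81 [0.7919 0.5762 0.0321] 0.048536335875925984
side [327.4 129.8] 60 [0.7618 0.1818 0.2315] 0.29116734376380893
side [279.5 151.6] 132 [0.6251 0.1896 0.2224] 0.23707421763379732
side [381.4 148.4] 195 [0.8124 0.0447 0.2221] 0.266498976162176
side [359.2 161.8] 32 [0.6981 0.0078 0.2644] 0.2710752297916993
side [390.9 187. ] 164 [ 0.7262 -0.0618  0.2225] 0.23776925249786407
side [278.5 192.3] 92 [0.5344 0.0803 0.2235] 0.24115094047873575
side [337.2 211. ] 246 [ 0.588  -0.0452  0.2216] 0.23772378922938464
side [260.9 227. ] 42 [0.5103 0.1252 0.0991] 0.10305973168893157
side [283.4 273.6] 205 [ 0.4723 -0.0079  0.0799] 0.09177965258391829
side [347.9 299.4] 274 [ 0.5438 -0.1365  0.0615] 0.06548901868947277
side [285.3 293.9] 35 [ 0.4714 -0.0094  0.0093] 0.0139318497096107
```

View pics/topz.png

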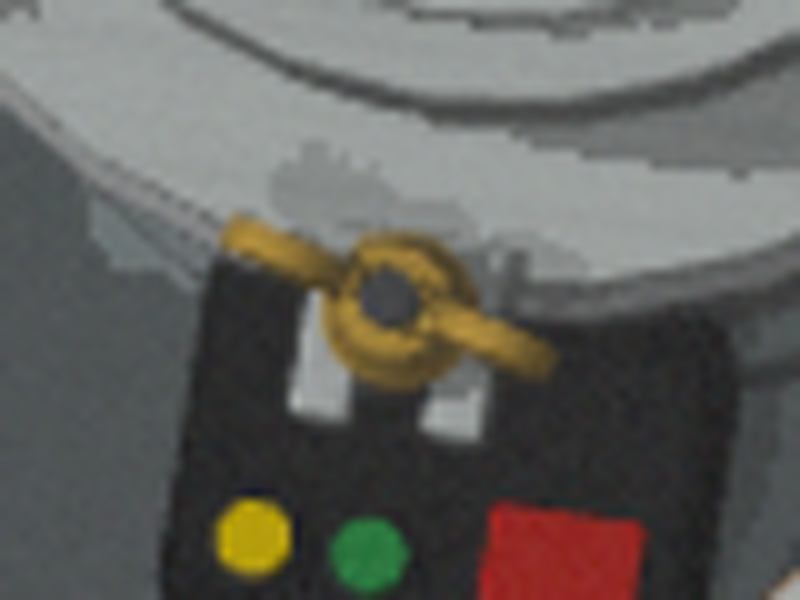

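View pics/sidez.png

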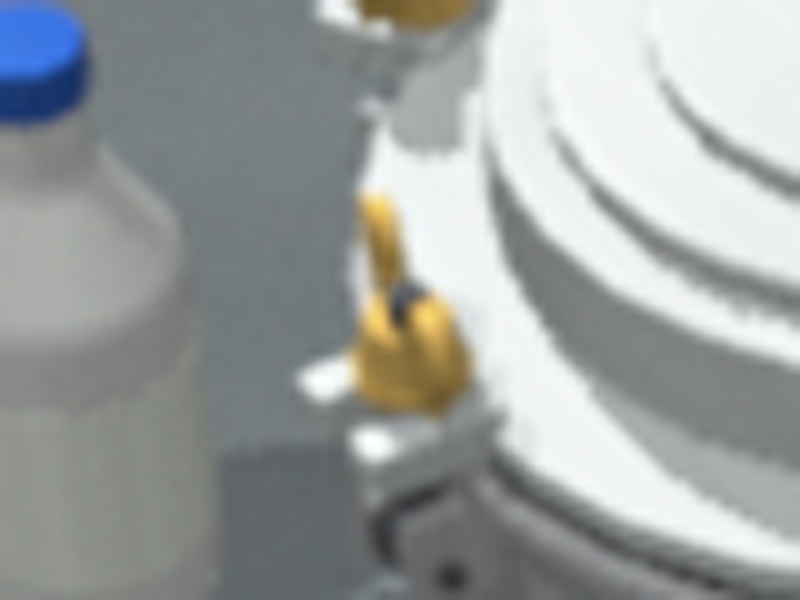

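Run:
```python
from h import *
obs=[("top",238+0,0)]
rays=[];D={}
for n in("top","side"): D[n]=cam(arm.grab_frame(n))
def ray(n,u,v):
    K,E=D[n]; o=np.linalg.inv(E)[:3,3]; d=deproj(K,E,u,v,1)-o; return o,d/np.linalg.norm(d)
def tri(a,b):
    A=np.zeros((3,3));c=np.zeros(3)
    for o,d in(a,b):
        M=np.eye(3)-np.outer(d,d);A+=M;c+=M@o
    x=np.linalg.solve(A,c); return x,[np.linalg.norm(np.cross(x-o,d)) for o,d in(a,b)]
def atz(n,u,v,z): o,d=ray(n,u,v); return o+d*(z-o[2])/d[2]
print("bolt tri",tri(ray("top",260,256.8),ray("side",278.3,187)))
print("bolt z=.23",atz("top",260,256.8,.23),atz("side",278.3,187,.23))
a=atz("top",221+24.3,227+23,.228);b=atz("top",221+54.5,227+36,.228)
print("wings",a,b,np.degrees(np.arctan2(*(a-b)[[1,0]])),np.linalg.norm(a-b),(a+b)/2)
# circle fit to five nuts + all
N=np.array([[.8124,.0455],[.7586,.1785],[.7270,-.0590],[.6254,.1915],[.59,-.042],[.538,.086]])
from scipy.optimize import least_squares
f=lambda p:np.concatenate([N[i]-p[:2]-.138*np.array([np.cos(p[2]+k),np.sin(p[2]+k)]) for i,k in enumerate(np.radians([0,60,-60,120,-120,180]))])
r=least_squares(f,[.68,.07,-.1]);p=r.x;print("centre",p,np.degrees(p[2]),"res",r.fun.round(4)); print("bolt",p[:2]-.138*np.array([np.cos(p[2]),np.sin(p[2])]))
f=arm.grab_frame("top");K,E=D["top"];W=cloud(f,K,E)
for nme,u,v in(("cap",158,247),("amber",307,295),("carton",387,267),("box",265,270),("lid handle",270,172)): print(nme,W[v,u].round(3))
```

```text
bolt tri (array([0.54208834, 0.08803727, 0.22804364]), [np.float64(6.14497152370862e-05), np.float64(6.144971523705377e-05)])
bolt z=.23 [0.54193873 0.08781882 0.23      ] [0.54072596 0.08617728 0.23      ]
wings [0.5532823  0.11273556 0.228     ] [0.5320472  0.06202634 0.228     ] 67.27791208999771 0.05497594474614874 [0.54266475 0.08738095 0.228     ]
centre [ 0.67523333  0.06675    -0.13800147] -7.906901769586198 res [ 0.0005 -0.0023 -0.0014  0.0029 -0.0001  0.0021  0.0021 -0.0031 -0.0004
  0.0001 -0.0005  0.0003]
bolt [0.53854531 0.08573381]
cap [0.562 0.271 0.18 ]
amber [0.484 0.011 0.112]
carton [ 0.542 -0.144  0.061]
box [0.522 0.081 0.205]
lid handle [0.672 0.069 0.288]
```

Run:
```python
from h import *
f=arm.grab_frame("wrist");K=np.array([[f["fx"],0,f["cx"]],[0,f["fy"],f["cy"]],[0,0,1]])
E=np.linalg.inv(f["tool_from_camera"]);W=cloud(f,K,E)
m=(W[...,2]<.005)&(W[...,2]>-.09)&(abs(W[...,1])>.03)&(abs(W[...,1])<.08)
for s in(-1,1):
  for z0 in np.arange(-.06,.004,.006):
    P=W[m&(W[...,1]*s>0)&(W[...,2]>=z0)&(W[...,2]<z0+.006)]
    if len(P): print(s,z0.round(3),len(P),P.min(0).round(4),P.max(0).round(4))
```

```text
-1 -0.06 371 [-0.0101 -0.0475 -0.06  ] [ 0.01  -0.046 -0.054]
-1 -0.054 297 [-0.0116 -0.0474 -0.054 ] [ 0.0064 -0.0462 -0.048 ]
-1 -0.048 458 [-0.0115 -0.0474 -0.048 ] [ 0.0025 -0.0426 -0.042 ]
-1 -0.042 228 [-0.0103 -0.062  -0.042 ] [ 0.0118 -0.0426 -0.0361]
-1 -0.036 368 [-0.0098 -0.0615 -0.036 ] [ 0.0118 -0.0427 -0.03  ]
-1 -0.03 278 [-0.0098 -0.0602 -0.03  ] [ 0.0118 -0.0426 -0.024 ]
-1 -0.024 375 [ 0.0011 -0.0589 -0.024 ] [ 0.0117 -0.0427 -0.018 ]
-1 -0.018 304 [-0.0021 -0.0589 -0.018 ] [ 0.0118 -0.0426 -0.012 ]
-1 -0.012 287 [-0.0057 -0.059  -0.0119] [ 0.0117 -0.0426 -0.006 ]
-1 -0.006 166 [-0.0079 -0.0589 -0.006 ] [ 0.0111 -0.0427 -0.0002]
-1 -0.0 4 [-0.0061 -0.0472  0.0001] [ 0.0092 -0.0433  0.0007]
1 -0.06 270 [-0.0058  0.0476 -0.06  ] [ 0.0098  0.049  -0.054 ]
1 -0.054 254 [-0.0104  0.0477 -0.054 ] [ 0.0065  0.0491 -0.048 ]
1 -0.048 460 [-0.0119  0.044  -0.048 ] [ 0.0026  0.0489 -0.042 ]
1 -0.042 227 [-0.0103  0.044  -0.042 ] [ 0.0119  0.063  -0.036 ]
1 -0.036 375 [-0.0102  0.0442 -0.036 ] [ 0.0117  0.063  -0.03  ]
1 -0.03 273 [-0.0095  0.0442 -0.0299] [ 0.0117  0.0617 -0.024 ]
1 -0.024 382 [ 0.0015  0.0443 -0.024 ] [ 0.0119  0.0603 -0.018 ]
1 -0.018 293 [-0.0023  0.0443 -0.018 ] [ 0.0116  0.0604 -0.012 ]
1 -0.012 300 [-0.0055  0.0442 -0.012 ] [ 0.0115  0.0606 -0.006 ]
1 -0.006 159 [-0.0084  0.0442 -0.006 ] [ 0.0111  0.0598 -0.0001]
1 -0.0 4 [-0.0002  0.0448  0.    ] [0.0092 0.0484 0.0008]
```

```bash
python3 -m inch '0 0 0 -0.1 0 0 0.14;0 0 0 -0.2 0 0 0.28;0 0 0 -0.2 0 0 0.42;0 0 0 -0.2 0 0 0.56;0 0 0 -0.2 0 0 0.7;0 0 0 -0.2 0 0 0.84;0 0 0 -0.2 0 0 0.98;0 0 0 -0.2 0 0 1' 5
```

```text
t: 1.25
eef_pos: [0.272, 0.6177, 0.2866]
ee_rot: [3.142, -0.0, -1.465]
force: [-0.7, -0.6, 0.2]
width: 0.0878
```

```bash
python3 -m inch '0 0.13 -0.035 0 0 0 0.03;0 0.26 -0.07 0 0 0 0.07;0 0.39 -0.1 0 0 0 0.1;0 0.52 -0.135 0 0 0 0.14;0 0.65 -0.17 0 0 0 0.17;0 0.78 -0.2 0 0 0 0.2;0 0.9 -0.24 0 0 0 0.234;0 0.9 -0.24 0 0 0 0.234;0 0.9 -0.24 0 0 0 0.234'
cat >> h.py <<'E'
B=np.array([.5415,.0875]);YAW=np.radians(-8)
def goal(o,l,z):  # finger A back-face at o (outward), finger centre at l; tool shift shares
    s=arm.get_state();u=np.array([-np.cos(YAW),-np.sin(YAW)]);v=np.array([-np.sin(YAW),np.cos(YAW)])
    T=np.append(B+u*(o+.060)+v*l,z); Rm=R.from_euler("xyz",s["ee_rot"]).as_matrix()
    print("share",(Rm.T@(T-s["eef_pos"])/.3).round(4),"pose",s["eef_pos"].round(4),s["ee_rot"].round(3))
def where():
    s=arm.get_state();u=np.array([-np.cos(YAW),-np.sin(YAW)]);v=np.array([-np.sin(YAW),np.cos(YAW)])
    d=s["eef_pos"][:2]-B; print("o,l,z mm",((d@u-.060)*1e3).round(1),(d@v*1e3).round(1),(s["eef_pos"][2]*1e3).round(1),"F ol",(s["force"][:2]@u).round(1),(s["force"][:2]@v).round(1),s["force"][2].round(1),"t",s["t"])
E
python3 -c "
from h import *
where();goal(.012,.025,.287)"
```

```text
t: 2.15
eef_pos: [0.3733, 0.3566, 0.2871]
ee_rot: [-3.141, 0.001, -1.706]
force: [-0.7, 1.1, 0.2]
width: 0.0877
o,l,z mm 144.0 243.1 287.1 F ol 0.8 1.0 0.2 t 2.15
share [ 7.290e-01 -4.366e-01 -4.000e-04] pose [0.3733 0.3566 0.2871] [-3.141e+00  1.000e-03 -1.706e+00]
```

```bash
python3 -m inch '0 0.12 -0.07 0 0 0 0;0 0.24 -0.14 0 0 0 0;0 0.36 -0.21 0 0 0 0;0 0.48 -0.29 0 0 0 0;0 0.6 -0.36 0 0 0 0;0 0.7 -0.42 0 0 0 -0.003;0 0.729 -0.437 0 0 0 -0.003;0 0.729 -0.437 0 0 0 -0.003;0 0.729 -0.437 0 0 0 -0.003';python3 -c "
from h import *
where();goal(.012,.025,.222)
s=arm.get_state();f=arm.grab_frame('wrist');cv2.imwrite('pics/w1.png',f['img'][:,:,::-1])
K,E=cam(f,s);print(proj(K,E,np.append(B,.230)))
f=arm.grab_frame('side');cv2.imwrite('pics/s1.png',cv2.resize(f['img'][80:320,120:440,::-1],(800,600)))
"
```

```text
t: 3.05
eef_pos: [0.4732, 0.1235, 0.2864]
ee_rot: [3.141, 0.0, -1.703]
force: [-0.1, 0.5, 0.0]
width: 0.088
o,l,z mm 12.7 26.2 286.4 F ol 0.2 0.5 0.0 t 3.05
share [ 0.0039 -0.0023  0.2146] pose [0.4732 0.1235 0.2864] [ 3.141  0.    -1.703]
[203.41061974 220.96985714]
```

View pics/w1.png

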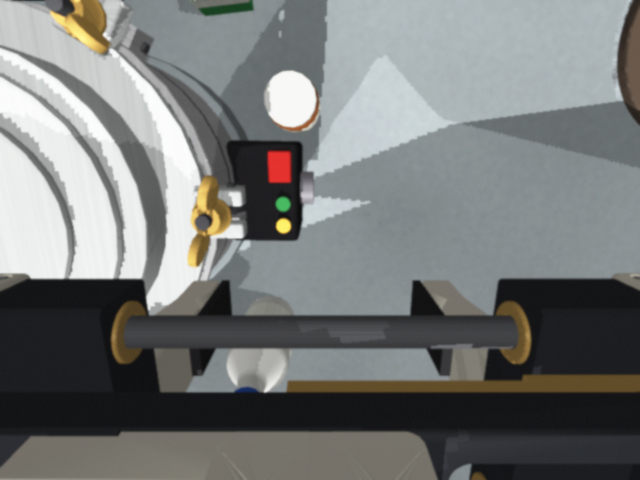

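View pics/s1.png

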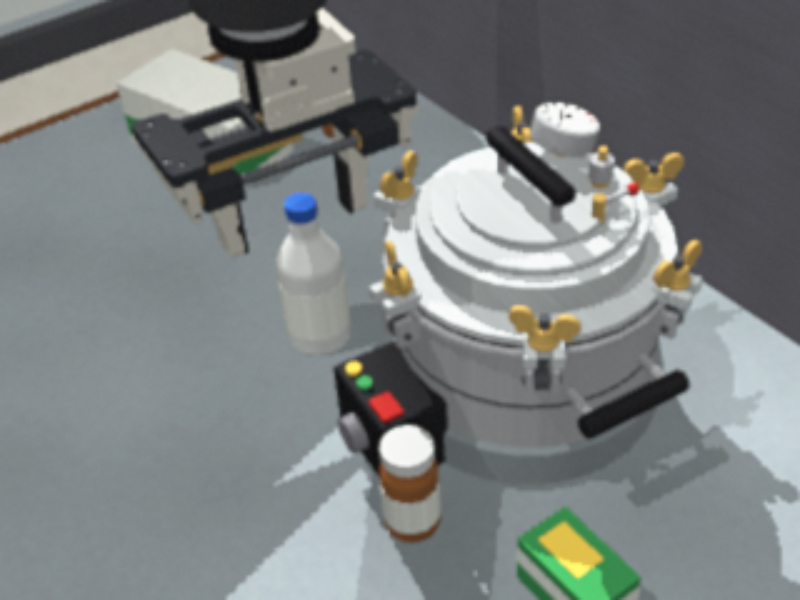

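The wrist image puts the bolt tip at (203,222), against a prediction of (203,221), so the bolt estimate holds. Its wings run from (209,180) to (197,262). Descending beside the outer face of the +y wing.

```bash
python3 -m inch '0 0.004 0 0.07 0 0 0;0 0.004 0 0.14 0 0 0;0 0.004 0 0.2 0 0 0;0 0.004 0 0.215 0 0 0;0 0.004 0 0.215 0 0 0;0 0.004 -0.015 0.215 0 0 0;0 0.004 -0.03 0.215 0 0 0;0 0.004 -0.03 0.215 0 0 0';python3 -c "
from h import *
where()
f=arm.grab_frame('side');cv2.imwrite('pics/s2.png',cv2.resize(f['img'][140:260,200:360,::-1],(800,600)))
"
```

```text
t: 3.95
eef_pos: [0.4828, 0.1205, 0.2227]
ee_rot: [-3.141, 0.001, -1.704]
force: [0.1, -0.2, -0.6]
width: 0.0876
o,l,z mm 2.7 24.6 222.7 F ol -0.2 -0.2 -0.6 t 3.95
```

View pics/s2.png

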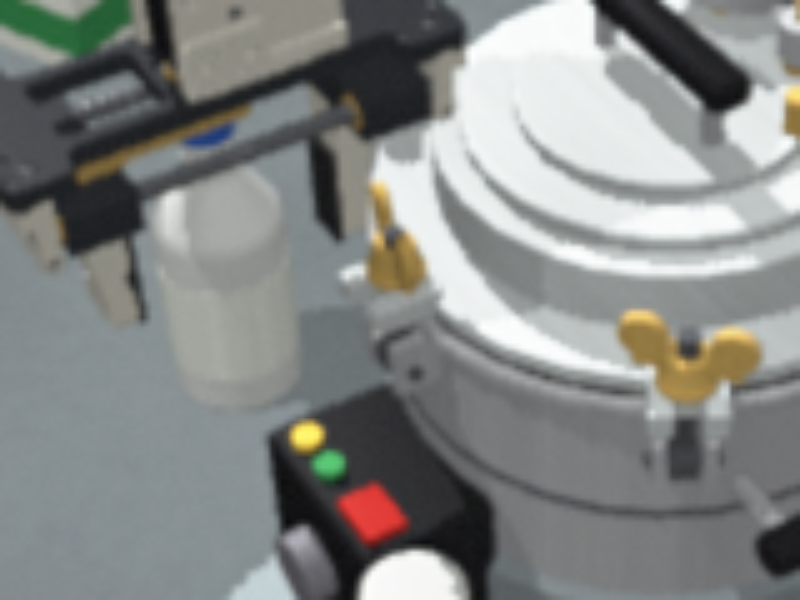

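The finger is just outside the wing at about (380,200) in the crop. Pushing inward now.

```bash
python3 -m inch '0 0 -0.01 0 0 0 0;0 0 -0.02 0 0 0 0;0 0 -0.03 0 0 0 0;0 0 -0.04 0 0 0 0;0 0 -0.05 0 0 0 0;0 0 -0.062 0 0 0 0;0 0 -0.062 0 0 0 0';python3 -c "
from h import *
where()
f=arm.grab_frame('top');cv2.imwrite('pics/t3.png',cv2.resize(f['img'][215:305,200:320,::-1],(800,600)))
"
```

```text
t: 4.7
eef_pos: [0.501, 0.1179, 0.222]
ee_rot: [-3.141, 0.0, -1.704]
force: [-0.1, 1.0, -0.1]
width: 0.0875
o,l,z mm -15.6 24.5 222.0 F ol 0.2 1.0 -0.1 t 4.7
```

View pics/t3.png

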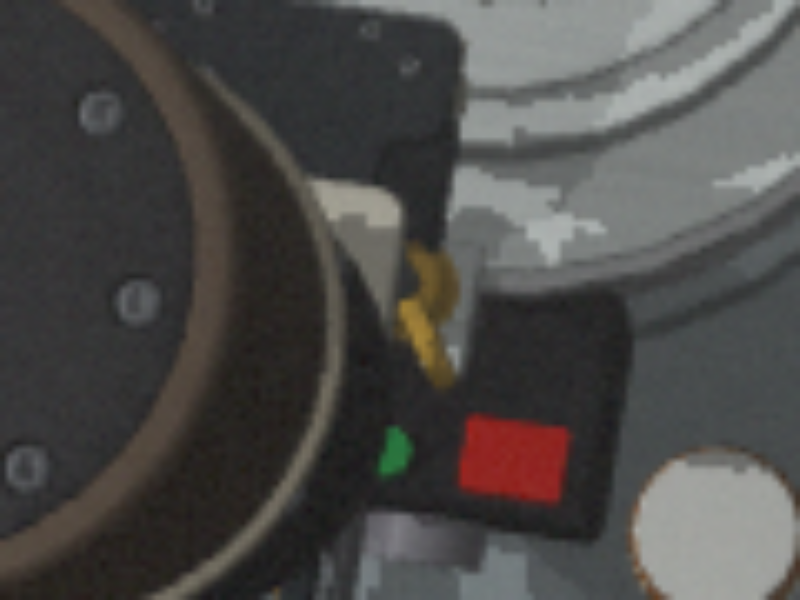

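```bash
python3 -m inch '0 0 0.09 0 0 0 0;0 0 0.19 0 0 0 0;0 0.1 0.19 0 0 0 0;0 0.2 0.19 0 0 0 0;0 0.222 0.19 0 0 0 0;0 0.222 0.12 0 0 0 0;0 0.222 0.092 0 0 0 0;0 0.222 0.092 0 0 0 0';python3 -c "
from h import *
where()
s=arm.get_state();f=arm.grab_frame('wrist');cv2.imwrite('pics/w4.png',f['img'][:,:,::-1])
f=arm.grab_frame('side');cv2.imwrite('pics/s4.png',cv2.resize(f['img'][140:260,200:360,::-1],(800,600)))
"
```

```text
t: 5.55
eef_pos: [0.4651, 0.0555, 0.2219]
ee_rot: [3.142, -0.0, -1.705]
force: [0.7, -0.2, -0.2]
width: 0.0875
o,l,z mm 11.2 -42.3 221.9 F ol -0.7 -0.1 -0.2 t 5.55
```

View pics/w4.png

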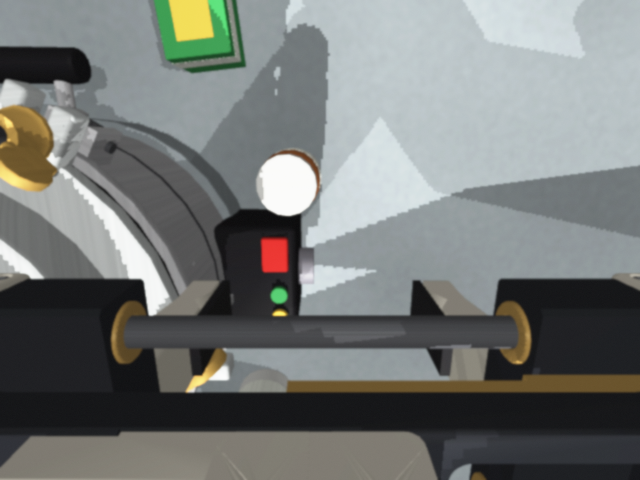

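View pics/s4.png

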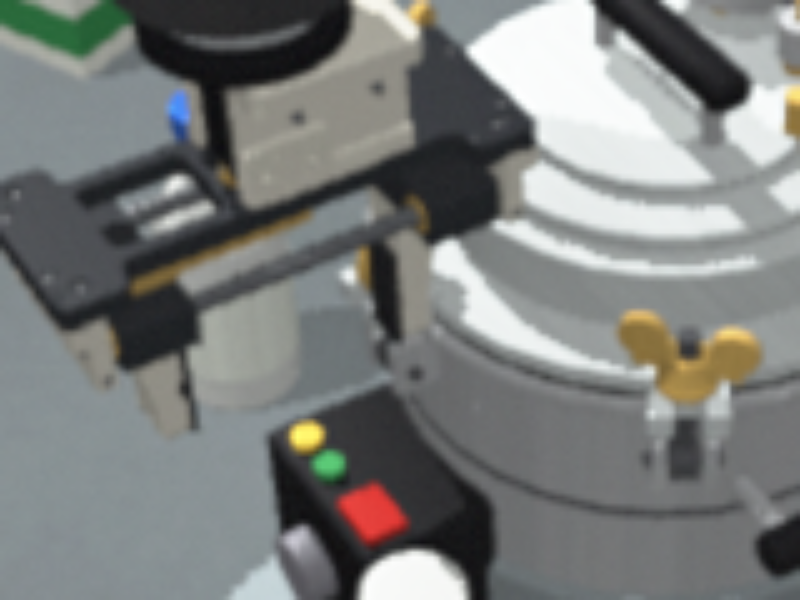

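```bash
python3 -m inch '0 -0.02 0 0 0 0 0;0 -0.035 0 0 0 0 0;0 -0.05 0 0 0 0 0;0 -0.065 0 0 0 0 0;0 -0.08 0 0 0 0 0;0 -0.095 0 0 0 0 0;0 -0.105 0 0 0 0 0;0 -0.115 0 0 0 0 0;0 -0.125 0 0 0 0 0;0 -0.135 0 0 0 0 0;0 -0.145 0 0 0 0 0;0 -0.155 0 0 0 0 0';python3 -c "
from h import *
where()
f=arm.grab_frame('side');cv2.imwrite('pics/s5.png',cv2.resize(f['img'][140:260,200:360,::-1],(800,600)))
"
```

```text
t: 6.85
eef_pos: [0.4705, 0.1018, 0.2221]
ee_rot: [-3.141, 0.0, -1.704]
force: [-1.1, -1.8, -0.1]
width: 0.0875
o,l,z mm 12.3 4.3 222.1 F ol 0.8 -1.9 -0.1 t 6.85
```

View pics/s5.png

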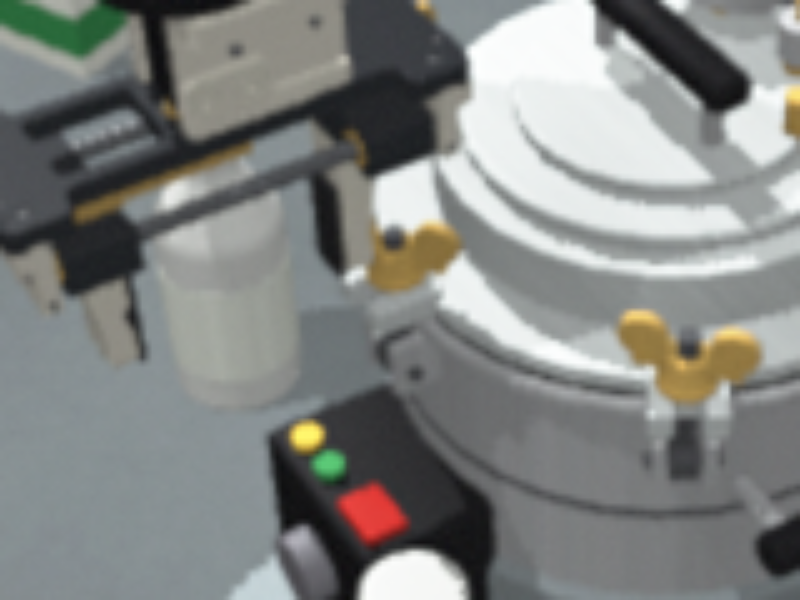

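The wing followed, with about 2 N of force. Now I'll shift outward and sideways, then push inward on the same wing.

```bash
python3 -m inch '0 0 0.05 0 0 0 0;0 -0.035 0.05 0 0 0 0;0 -0.069 0.05 0 0 0 0;0 -0.069 0.035 0 0 0 0;0 -0.069 0.02 0 0 0 0;0 -0.069 0 0 0 0 0;0 -0.069 -0.02 0 0 0 0;0 -0.069 -0.04 0 0 0 0;0 -0.069 -0.06 0 0 0 0;0 -0.069 -0.08 0 0 0 0;0 -0.069 -0.096 0 0 0 0;0 -0.069 -0.096 0 0 0 0';python3 -c "
from h import *
where()"
python3 -m inch '0 0 0.09 0 0 0 0;0 0 0.19 0 0 0 0;0 0.1 0.19 0 0 0 0;0 0.2 0.19 0 0 0 0;0 0.222 0.19 0 0 0 0;0 0.222 0.12 0 0 0 0;0 0.222 0.094 0 0 0 0;0 0.222 0.094 0 0 0 0';python3 -c "
from h import *
where()
f=arm.grab_frame('side');cv2.imwrite('pics/s6.png',cv2.resize(f['img'][140:260,200:360,::-1],(800,600)))
"
```

```text
t: 8.1
eef_pos: [0.5025, 0.118, 0.222]
ee_rot: [-3.141, -0.0, -1.704]
force: [0.1, 0.4, -0.3]
width: 0.0874
o,l,z mm -17.1 24.8 222.0 F ol -0.1 0.4 -0.3 t 8.1
t: 8.9
eef_pos: [0.4657, 0.056, 0.2219]
ee_rot: [-3.142, -0.0, -1.705]
force: [-0.1, -1.0, 0.2]
width: 0.0877
o,l,z mm 10.7 -41.8 221.9 F ol -0.0 -1.0 0.2 t 8.9
```

View pics/s6.png

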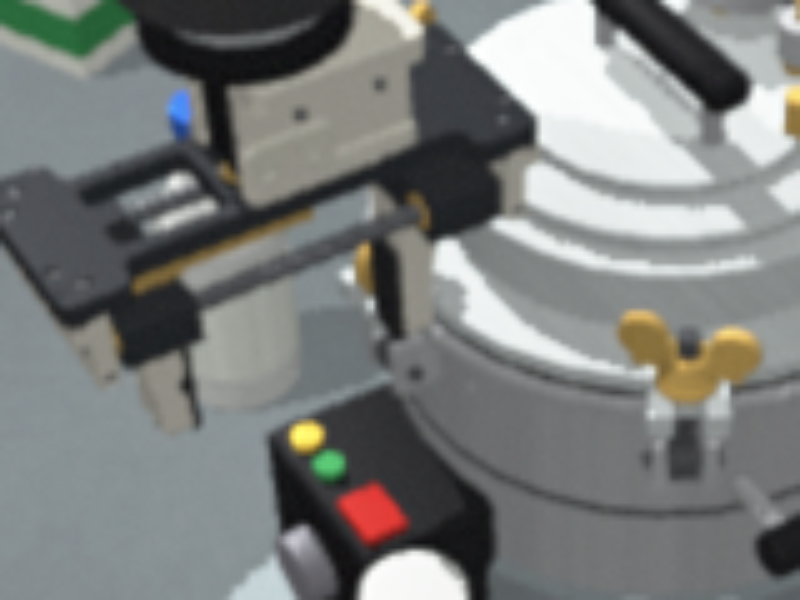

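Same picture as before the first stroke: the next wing is in place at about (362,265). Second sweep (it can't be home yet), then the push.

```bash
python3 -m inch '0 -0.02 0.002 0 0 0 0;0 -0.035 0.004 0 0 0 0;0 -0.05 0.004 0 0 0 0;0 -0.065 0.004 0 0 0 0;0 -0.08 0.004 0 0 0 0;0 -0.095 0.004 0 0 0 0;0 -0.105 0.004 0 0 0 0;0 -0.115 0.004 0 0 0 0;0 -0.125 0.004 0 0 0 0;0 -0.135 0.004 0 0 0 0;0 -0.145 0.004 0 0 0 0;0 -0.155 0.004 0 0 0 0';python3 -c "
from h import *
where()"
python3 -m inch '0 0 0.05 0 0 0 0;0 -0.035 0.05 0 0 0 0;0 -0.069 0.05 0 0 0 0;0 -0.069 0.035 0 0 0 0;0 -0.069 0.02 0 0 0 0;0 -0.069 0 0 0 0 0;0 -0.069 -0.02 0 0 0 0;0 -0.069 -0.04 0 0 0 0;0 -0.069 -0.06 0 0 0 0;0 -0.069 -0.08 0 0 0 0;0 -0.069 -0.096 0 0 0 0;0 -0.069 -0.096 0 0 0 0';python3 -c "
from h import *
where()"
python3 -m inch '0 0 0.09 0 0 0 0;0 0 0.19 0 0 0 0;0 0.1 0.19 0 0 0 0;0 0.2 0.19 0 0 0 0;0 0.222 0.19 0 0 0 0;0 0.222 0.12 0 0 0 0;0 0.222 0.096 0 0 0 0;0 0.222 0.096 0 0 0 0';python3 -c "
from h import *
where()
f=arm.grab_frame('side');cv2.imwrite('pics/s7.png',cv2.resize(f['img'][140:260,200:360,::-1],(800,600)))
"
```

```text
t: 10.15
eef_pos: [0.4699, 0.1025, 0.2221]
ee_rot: [-3.141, 0.0, -1.704]
force: [-0.8, -1.6, -0.4]
width: 0.0877
o,l,z mm 13.0 4.9 222.1 F ol 0.6 -1.7 -0.4 t 10.15
t: 11.35
eef_pos: [0.5019, 0.1186, 0.222]
ee_rot: [-3.141, -0.0, -1.704]
force: [-0.1, -0.1, -1.3]
width: 0.0877
o,l,z mm -16.5 25.3 222.0 F ol 0.1 -0.1 -1.3 t 11.35
t: 12.15
eef_pos: [0.4645, 0.0567, 0.2219]
ee_rot: [-3.142, -0.0, -1.705]
force: [0.6, 0.1, 0.9]
width: 0.0875
o,l,z mm 11.9 -41.2 221.9 F ol -0.6 0.2 0.9 t 12.15
```

View pics/s7.png

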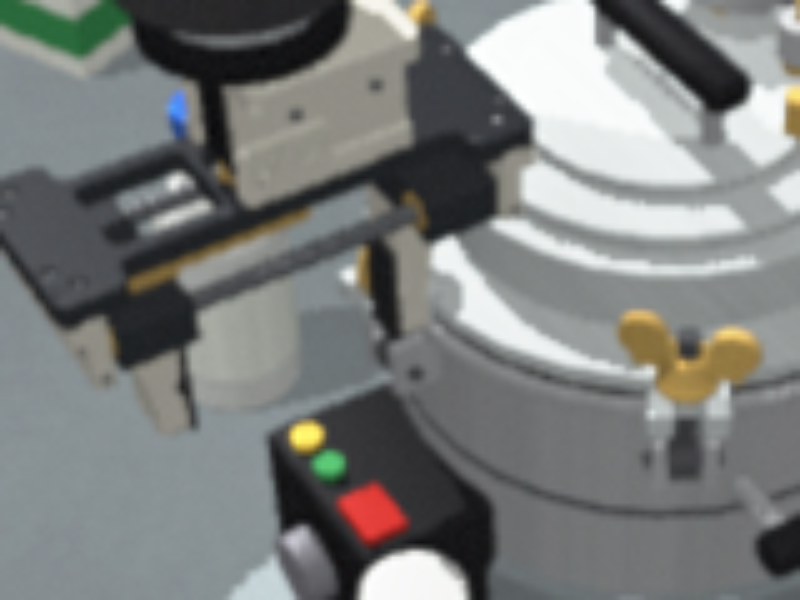

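The third stroke could be the last, so I'll go gently and check force as the wing nears the outward line.

```bash
python3 -m inch '0 -0.02 0 0 0 0 0;0 -0.035 0 0 0 0 0;0 -0.045 0 0 0 0 0;0 -0.055 0 0 0 0 0;0 -0.065 0 0 0 0 0;0 -0.075 0 0 0 0 0;0 -0.083 0 0 0 0 0;0 -0.083 0 0 0 0 0';python3 -c "
from h import *
where()"
python3 -m inch '0 -0.004 0 0 0 0 0;0 -0.008 0 0 0 0 0';python3 -c "
from h import *
where()"
python3 -m inch '0 -0.004 0 0 0 0 0;0 -0.006 0 0 0 0 0';python3 -c "
from h import *
where()
f=arm.grab_frame('side');cv2.imwrite('pics/s8.png',cv2.resize(f['img'][140:260,200:360,::-1],(800,600)))
"
```

```text
t: 13.0
eef_pos: [0.4672, 0.0818, 0.2221]
ee_rot: [-3.141, 0.0, -1.704]
force: [-0.2, -0.1, -0.0]
width: 0.0875
o,l,z mm 12.8 -16.0 222.1 F ol 0.2 -0.1 -0.0 t 13.0
t: 13.2
eef_pos: [0.4673, 0.0838, 0.2221]
ee_rot: [3.142, -0.0, -1.704]
force: [-1.4, -1.4, 0.0]
width: 0.0878
o,l,z mm 13.0 -14.0 222.1 F ol 1.2 -1.5 0.0 t 13.2
t: 13.4
eef_pos: [0.4674, 0.0855, 0.222]
ee_rot: [3.141, -0.0, -1.704]
force: [-1.7, -1.3, 0.5]
width: 0.088
o,l,z mm 13.1 -12.3 222.0 F ol 1.5 -1.5 0.5 t 13.4
```

View pics/s8.png

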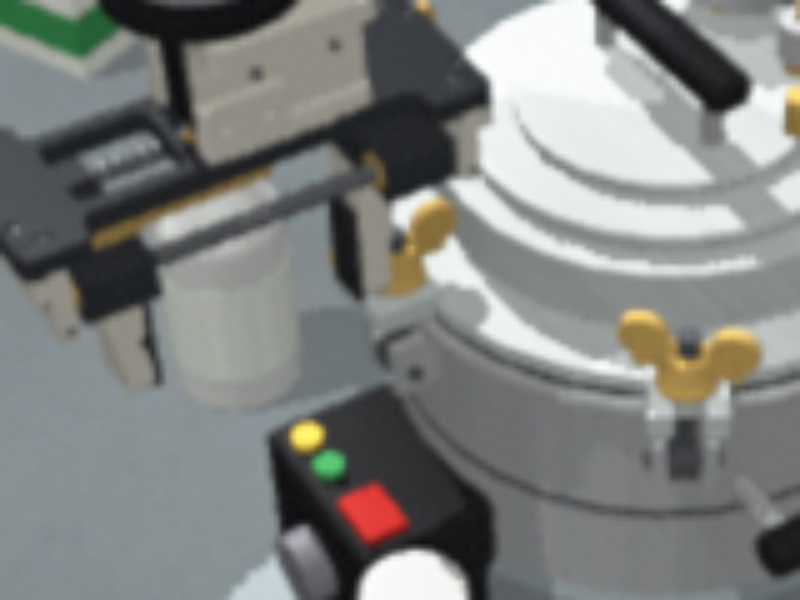

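Force is still 1.5 N and the tool moves as commanded, so the nut isn't home. Continuing in small steps.

```bash
for i in 1 2 3; do python3 -m inch '0 -0.004 0 0 0 0 0;0 -0.007 0 0 0 0 0' >/dev/null;python3 -c "
from h import *
where()"; done
```

```text
o,l,z mm 13.2 -10.2 222.0 F ol 2.1 -1.8 0.6 t 13.65
o,l,z mm 13.1 -7.9 222.0 F ol 2.1 -2.0 -0.9 t 13.85
o,l,z mm 12.9 -5.8 222.0 F ol 0.4 -1.8 -0.7 t 14.05
```

Past the outward line with no stop (so a fourth crossing must be home). Finishing this stroke.

```bash
python3 -m inch '0 -0.008 0 0 0 0 0;0 -0.016 0 0 0 0 0;0 -0.024 0 0 0 0 0;0 -0.034 0 0 0 0 0;0 -0.034 0 0 0 0 0';python3 -c "
from h import *
where()"
python3 -m inch '0 0 0.05 0 0 0 0;0 -0.035 0.05 0 0 0 0;0 -0.069 0.05 0 0 0 0;0 -0.069 0.035 0 0 0 0;0 -0.069 0.02 0 0 0 0;0 -0.069 0 0 0 0 0;0 -0.069 -0.02 0 0 0 0;0 -0.069 -0.04 0 0 0 0;0 -0.069 -0.06 0 0 0 0;0 -0.069 -0.08 0 0 0 0;0 -0.069 -0.096 0 0 0 0;0 -0.069 -0.096 0 0 0 0';python3 -c "
from h import *
where()"
python3 -m inch '0 0 0.09 0 0 0 0;0 0 0.19 0 0 0 0;0 0.1 0.19 0 0 0 0;0 0.2 0.19 0 0 0 0;0 0.222 0.19 0 0 0 0;0 0.222 0.12 0 0 0 0;0 0.222 0.096 0 0 0 0;0 0.222 0.096 0 0 0 0';python3 -c "
from h import *
where()
f=arm.grab_frame('side');cv2.imwrite('pics/s9.png',cv2.resize(f['img'][140:260,200:360,::-1],(800,600)))
"
```

```text
t: 14.55
eef_pos: [0.4699, 0.1024, 0.2221]
ee_rot: [-3.141, 0.0, -1.704]
force: [-0.6, 0.0, 1.0]
width: 0.0876
o,l,z mm 13.0 4.8 222.1 F ol 0.6 -0.1 1.0 t 14.55
t: 15.75
eef_pos: [0.5019, 0.1184, 0.222]
ee_rot: [-3.141, -0.0, -1.704]
force: [-0.2, 0.2, -0.4]
width: 0.0878
o,l,z mm -16.5 25.1 222.0 F ol 0.2 0.2 -0.4 t 15.75
t: 16.55
eef_pos: [0.4645, 0.0564, 0.2219]
ee_rot: [-3.142, -0.0, -1.705]
force: [0.1, -0.9, -0.0]
width: 0.0876
o,l,z mm 11.9 -41.5 221.9 F ol -0.2 -0.9 -0.0 t 16.55
```

View pics/s9.png

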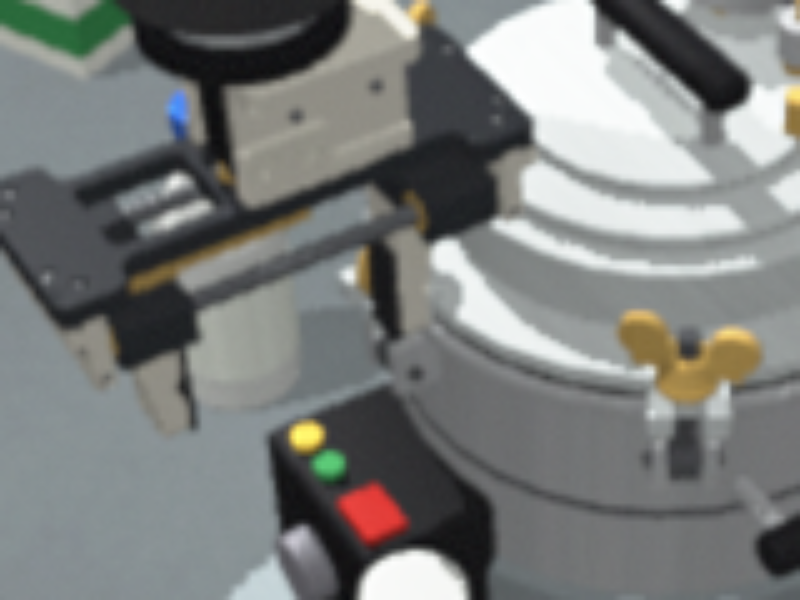

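```bash
python3 -m inch '0 -0.02 0 0 0 0 0;0 -0.035 0 0 0 0 0;0 -0.045 0 0 0 0 0;0 -0.055 0 0 0 0 0;0 -0.065 0 0 0 0 0;0 -0.074 0 0 0 0 0;0 -0.08 0 0 0 0 0;0 -0.08 0 0 0 0 0';python3 -c "
from h import *
where()"
for i in 1 2; do python3 -m inch '0 -0.003 0 0 0 0 0;0 -0.003 0 0 0 0 0' >/dev/null;python3 -c "
from h import *
where()"; done
```

```text
t: 17.4
eef_pos: [0.467, 0.0805, 0.2221]
ee_rot: [-3.141, 0.0, -1.704]
force: [-0.9, 0.1, 0.5]
width: 0.0876
o,l,z mm 12.8 -17.3 222.1 F ol 0.9 0.0 0.5 t 17.4
o,l,z mm 12.9 -16.6 222.1 F ol 0.3 -0.2 0.7 t 17.6
o,l,z mm 13.0 -15.8 222.1 F ol 0.6 -0.7 -0.3 t 17.8
```

```bash
python3 -m inch '0 -0.003 0 0 0 0 0;0 -0.003 0 0 0 0 0' >/dev/null;python3 -c "
from h import *
where()"; python3 -m inch '0 -0.003 0 0 0 0 0;0 -0.003 0 0 0 0 0' >/dev/null;python3 -c "
from h import *
where()
f=arm.grab_frame('side');cv2.imwrite('pics/s10.png',cv2.resize(f['img'][140:260,200:360,::-1],(800,600)))"
```

```text
o,l,z mm 13.0 -14.9 222.1 F ol 0.6 -1.5 -0.6 t 18.0
o,l,z mm 13.0 -13.9 222.0 F ol 1.3 -1.4 -0.9 t 18.2
```

View pics/s10.png

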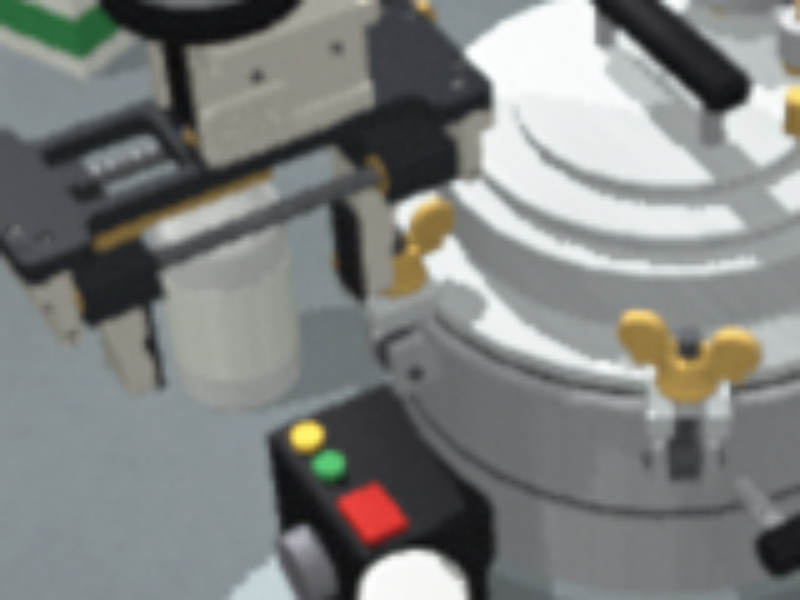

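```bash
python3 -m inch '0 -0.003 0 0 0 0 0;0 -0.003 0 0 0 0 0' >/dev/null;python3 -c "
from h import *
where()"; python3 -m inch '0 -0.002 0 0 0 0 0;0 -0.002 0 0 0 0 0' >/dev/null;python3 -c "
from h import *
where()"
```

```text
o,l,z mm 13.0 -13.0 222.0 F ol 1.2 -0.4 0.4 t 18.45
o,l,z mm 13.0 -12.5 222.0 F ol 1.7 -0.7 1.3 t 18.65
```

```bash
python3 -m inch '0 -0.002 0 0 0 0 0;0 -0.002 0 0 0 0 0' >/dev/null;python3 -c "
from h import *
where()"; python3 -m inch '0 -0.002 0 0 0 0 0;0 -0.002 0 0 0 0 0' >/dev/null;python3 -c "
from h import *
where()"; python3 -m inch '0 -0.002 0 0 0 0 0;0 -0.002 0 0 0 0 0' >/dev/null;python3 -c "
from h import *
where()"
```

```text
o,l,z mm 13.1 -12.3 222.0 F ol 1.9 -3.6 0.2 t 18.85
o,l,z mm 13.1 -12.1 222.0 F ol 0.8 -5.8 0.5 t 19.05
o,l,z mm 13.2 -11.9 222.0 F ol 0.1 -7.6 1.5 t 19.25
```

Now the force climbs (3.6, 5.8, 7.6 N) and motion stalls: the nut is against its stop. I'll back off and inspect.

```bash
python3 -m inch '0 0.03 0 0 0 0 0;0 0.08 0 0 0 0 0;0 0.08 0.1 0 0 0 0;0 0.08 0.15 -0.1 0 0 0;0 0.08 0.15 -0.25 0 0 0;0 0.08 0.15 -0.25 0 0 0;0 0.08 0.15 -0.25 0 0 0';python3 -c "
from h import *
where()
f=arm.grab_frame('side');cv2.imwrite('pics/s11.png',cv2.resize(f['img'][140:260,200:360,::-1],(800,600)))
s=arm.get_state();f=arm.grab_frame('wrist');cv2.imwrite('pics/w11.png',f['img'][:,:,::-1])
f=arm.grab_frame('top');cv2.imwrite('pics/t11.png',cv2.resize(f['img'][215:305,200:320,::-1],(800,600)))
"
```

```text
t: 19.95
eef_pos: [0.4204, 0.0693, 0.2983]
ee_rot: [-3.139, 0.003, -1.704]
force: [-0.2, 0.0, -0.2]
width: 0.0877
o,l,z mm 57.4 -34.8 298.3 F ol 0.2 0.0 -0.2 t 19.95
```

View pics/s11.png

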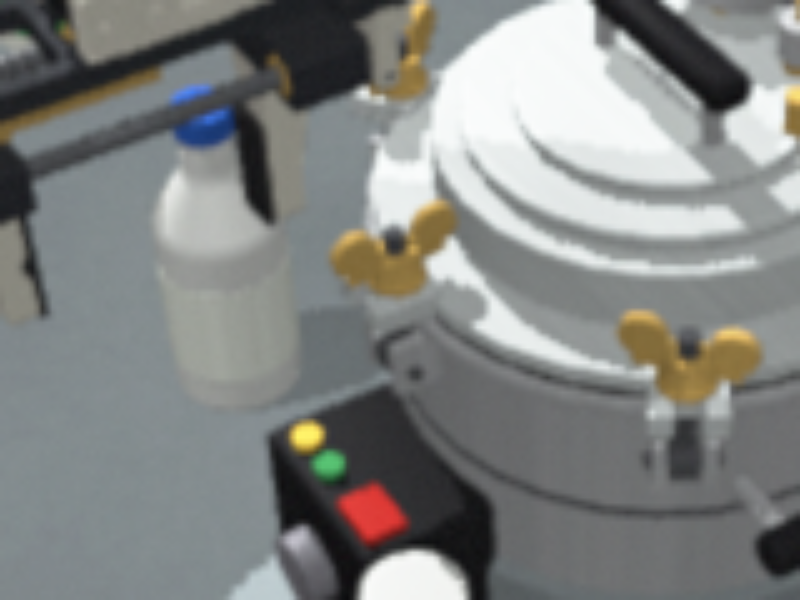

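View pics/t11.png

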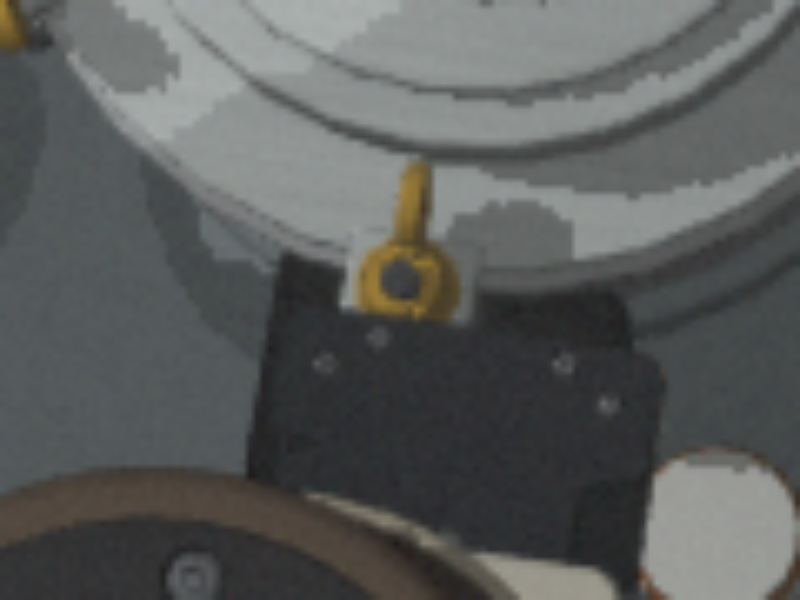

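View pics/w11.png

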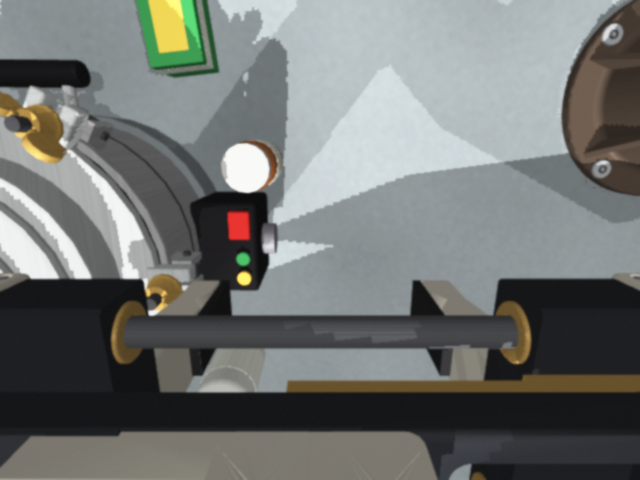

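```bash
python3 -m inch '0 0 0.05 -0.1 0 0 0;0 -0.12 0.05 -0.1 0 0 0;0 -0.26 0.05 -0.1 0 0 0;0 -0.4 0.05 -0.1 0 0 0;0 -0.54 0.05 -0.1 0 0 0;0 -0.68 0.05 -0.1 0 0 0;0 -0.82 0.05 -0.1 0 0 0;0 -0.95 0.05 -0.1 0 0 0;0 -0.95 0.05 -0.1 0 0 0;0 -0.95 0.05 -0.1 0 0 0';python3 -c "
from h import *
where()
f=arm.grab_frame('top');K,E=cam(f);W=cloud(f,K,E);cv2.imwrite('pics/t12.png',f['img'][:,:,::-1]);cv2.imwrite('pics/t12z.png',cv2.resize(f['img'][227:287,221:301,::-1],(800,600),interpolation=cv2.INTER_CUBIC))
for nme,u,v in(('cap',158,247),('amber',307,295),('carton',387,267)): print(nme,W[v,u].round(3))
a=cv2.imread('pics/top0.png').astype(int);b=f['img'][:,:,::-1].astype(int)
"
```

```text
t: 21.1
eef_pos: [0.4427, 0.3541, 0.325]
ee_rot: [3.14, -0.003, -1.703]
force: [-0.4, 0.1, 0.1]
width: 0.0877
o,l,z mm 75.0 250.3 325.0 F ol 0.4 0.1 0.1 t 21.1
cap [0.563 0.272 0.177]
amber [0.484 0.011 0.111]
carton [ 0.542 -0.144  0.061]
```

View pics/t12.png

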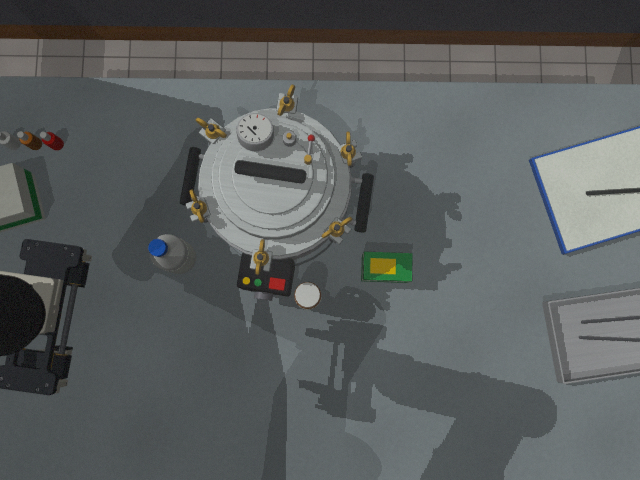

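View pics/t12z.png

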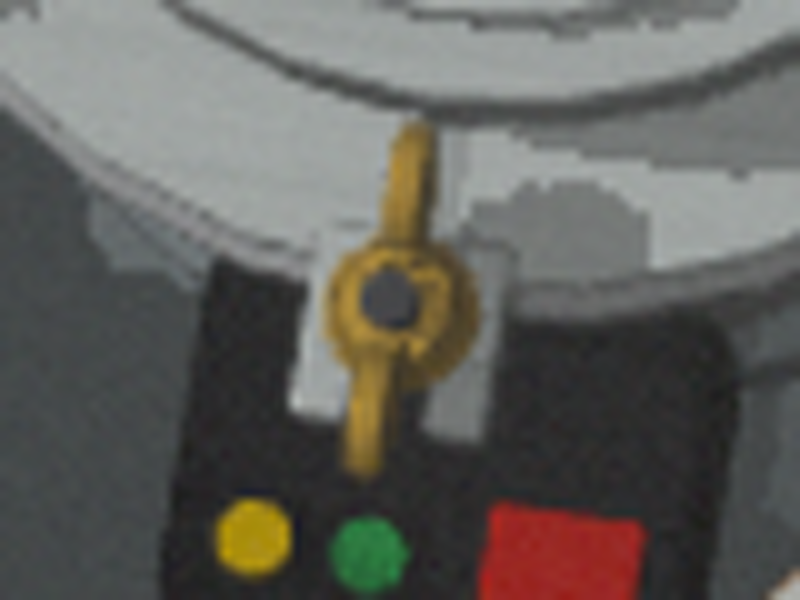

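The wings run from (415,130) to (363,470) in the crop, 8.7° off, which matches the steriliser's yaw of −8 to −9°. The bottles and carton haven't moved, and the arm is clear.

```bash
python3 -c "
from station import arm
print(arm.job_done())"
```

```text
the job is handed in; nothing more can be done
None
```

The loose wing nut is run down to its stop, and I handed the job in at about 21 s of the 72 s allowed. I used one open fingertip, with alternating sideways sweeps and inward pushes, about 3.4 half-turns in all.

What the last checks showed:
- **Stop:** the turning force held at about 1–2 N. At the end it climbed to 3.6, 5.8, then 7.6 N while the tool hardly moved, so the nut had hit its stop. These are readings at the end of each step, well under the 30 N limit; I did not read the force between steps.
- **Alignment:** in the last top view the wings point at the lid's centre, 8.7° off the picture's vertical. The steriliser's yaw measured about −8° to −9°, so this agrees to within about 1°.
- **Number of half-turns:** the starting angle fitted two possible turn counts. The nut passed straight through the earlier stop position without resistance, so the longer count was the right one.
- **Bystanders:** the amber jar and carton read within 1 mm of where they started, and the water bottle's cap within 3 mm. All three stand upright.
- **Arm:** it ended clear of everything, with force readings of 0.4 N or less.

No check failed. The largest disagreement was about 3 mm between bolt position estimates. I used the two-camera one, and the wrist camera then matched it to about a pixel.

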